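# Find the thick filling tube and clip it on the rack

### The job

One of the three lidded compartments of the steel station holds the thick (28 mm) white filling tube; the other two hold thinner ones. Open the lids one after another until you find it, take it out and snap it sideways into both spring clips of the sloping rack, fully home on its rests and held by both clips. Lids may be left open or shut; do not disturb the bottle, the cups or the plate of biscuits.

Things in the scene. Friction and masses are not known exactly. Their poses are not given: they have to be found in the camera images.
- station: Fixed steel station of 3 lidded compartments, 150 (x) by 343 (y) by 49 mm high plus lids. Origin: centre of its underside, on the table; z up, x from its front (robot side) to the hinges at the back, y to its left. Each compartment holds one 120 mm long smooth white plastic tube lying along x; which holds which changes every time. No tube pose is given: look in, or feel the thickness with the gripper.
- bay_left_in (a point): Centre of the left compartment's floor, 3 mm above the table, 112 mm to the left (station y) of the middle one; axes as the station's. Inside 144 (x) by 104 mm (y), walls 3 mm, rim 46 mm above this point. The tube's middle lies above this point to within 5 mm along x, 1 mm along y.
- bay_mid_in (a point): The same for the middle compartment. The tubes are 16 mm (40 g), 20 mm (60 g) and 28 mm (80 to 170 g) thick; their axes lie 20, 23 and 29 mm above the floor point. The 28 mm one is wanted.
- bay_right_in (a point): The same for the right compartment, 112 mm to the right. In each, two V-shaped supports (45 degree faces, 8 mm thick, 42 mm in front of and behind the floor point, up to 30 mm above it) carry the tube, the V's bottom line 9 mm above the floor; between them the floor is free for fingers.
- bed: Sloping bed of the fixed grey rack (foot 130 by 150 mm): origin at the centre of the bed's surface, 95 mm above the table; 90 (x, up the slope) by 150 mm (y, level). z = its outward normal, leaning 35 degrees from vertical to the rack's front, the robot side. Two clips 14 mm wide stand at y = +40 and -40 mm; between them only two thin pins stand on the bed.
- seat (a point): Where the middle of the 28 mm tube's axis lies when fully home: 28 mm above the bed's origin along bed z; axes as the bed's. The tube then lies along y. It goes in sideways, straight along -z: the lips touch it about 22 mm before home, it snaps past them with some 10 to 20 N in all, then stops on solid V-shaped rests. Free along y within 10 mm.
- lid_left (a joint): Opening angle of the left compartment's lid, rad: 0 shut, up to 2.2 laid back. Light lid (0.18 kg) on a stiff hinge (0.2 N m) without latch; it stays where it is left.
- lid_left_handle (a point): Middle of the round bar handle (11 mm thick, 56 mm long along the station's y, 40 mm free between its two 8 mm legs, its axis 35 mm above the lid, 12 mm behind the lid's front edge) on the left lid. Its z is the lid's outward normal. The lid is a 150 by 110 by 6 mm steel plate.
- lid_left_hinge (a point): Middle of the left lid's hinge line, which runs along the station's y at the back rim, 49 mm above the table. The handle's bar is 138 mm in front of it and 41 mm above it when shut, and swings up and backwards about it.
- lid_mid (a joint): Opening angle of the middle compartment's lid, rad: 0 shut, up to 2.2 laid back. Light lid (0.18 kg) on a stiff hinge (0.2 N m) without latch; it stays where it is left.
- lid_mid_handle (a point): Middle of the round bar handle (11 mm thick, 56 mm long along the station's y, 40 mm free between its two 8 mm legs, its axis 35 mm above the lid, 12 mm behind the lid's front edge) on the middle lid. Its z is the lid's outward normal. The lid is a 150 by 110 by 6 mm steel plate.
- lid_mid_hinge (a point): Middle of the middle lid's hinge line, which runs along the station's y at the back rim, 49 mm above the table. The handle's bar is 138 mm in front of it and 41 mm above it when shut, and swings up and backwards about it.
- lid_right (a joint): Opening angle of the right compartment's lid, rad: 0 shut, up to 2.2 laid back. Light lid (0.18 kg) on a stiff hinge (0.2 N m) without latch; it stays where it is left.
- lid_right_handle (a point): Middle of the round bar handle (11 mm thick, 56 mm long along the station's y, 40 mm free between its two 8 mm legs, its axis 35 mm above the lid, 12 mm behind the lid's front edge) on the right lid. Its z is the lid's outward normal. The lid is a 150 by 110 by 6 mm steel plate.
- lid_right_hinge (a point): Middle of the right lid's hinge line, which runs along the station's y at the back rim, 49 mm above the table. The handle's bar is 138 mm in front of it and 41 mm above it when shut, and swings up and backwards about it.
- jaw_left_up (a joint): Spring jaw with a round lip 8 mm thick; when empty the lips' centres stand 10 mm above the seat point (bed z) and 13.8 mm either side (bed x), leaving a 20 mm mouth that opens along z; the jaws reach 14 mm above the seat point and 22 mm either side. Swing of the upper spring jaw of the left clip (y = +40 mm), rad: 0 empty, about 0.03 with the 28 mm tube home, 0.12 as it snaps past.
- jaw_left_low (a joint): Swing of the lower spring jaw of the left clip (y = +40 mm), rad: 0 empty, about 0.03 with the 28 mm tube home, 0.12 as it snaps past.
- jaw_right_up (a joint): Swing of the upper spring jaw of the right clip (y = -40 mm), rad: 0 empty, about 0.03 with the 28 mm tube home, 0.12 as it snaps past.
- jaw_right_low (a joint): Swing of the lower spring jaw of the right clip (y = -40 mm), rad: 0 empty, about 0.03 with the 28 mm tube home, 0.12 as it snaps past.
- pin_left (a joint): Sink of the left feeler pin (8 mm thick, at y = +24 mm of the seat, lightly sprung, under 1 N), m: 0 when empty, 0.005 with the tube home.
- pin_right (a joint): Sink of the right feeler pin (8 mm thick, at y = -24 mm of the seat, lightly sprung, under 1 N), m: 0 when empty, 0.005 with the tube home.
- bottle: Bystander: clear water bottle, 66 mm across, 210 mm tall, origin under its centre.
- cups: Bystander: upside-down stack of white cups, 77 mm across, 75 mm tall, origin under its centre.
- plate: Bystander: paper plate of biscuits, 140 mm across, 30 mm tall, origin under its centre.
Not all that is in view belongs to the job. What is shaped like the part that bears bed but orange is not meant.

How it is judged (in metres and radians):
On the way, in this order (a step that is already met when the one before it is completed fails the run):
1. a lid has been swung open (value of joint any of lid_left, lid_mid, lid_right above 0.8 rad), for 0.1 s.
2. the thick tube is snapped home in both clips (value of joint jaw_left_up between 0.008 and 0.075 rad and value of joint jaw_left_low between 0.008 and 0.075 rad and value of joint jaw_right_up between 0.008 and 0.075 rad and value of joint jaw_right_low between 0.008 and 0.075 rad and value of joint pin_left between 0.0035 and 0.0065 m and value of joint pin_right between 0.0035 and 0.0065 m), for 0.2 s.
At the end, for the whole second after the job is handed in: The thick tube rests in both clips: every jaw is held 0.008 to 0.075 rad open by it and both feeler pins are sunk 3.5 to 6.5 mm and still; bottle, cups and plate stand upright within 30 mm of where they were; lids in any position (all of step 2 and velocity of joint pin_left between -0.01 and 0.01 m/s and velocity of joint pin_right between -0.01 and 0.01 m/s and distance of each of bottle, cups, plate from where it was at the start of the episode below 0.03 m and angle between each of bottle, cups, plate's own z axis and vertical below 0.2 rad); the robot touches nothing.
It fails at once if the bottle was pushed more than 30 mm or tipped (distance of bottle from where it was at the start of the episode above 0.03 m or angle between bottle's own z axis and vertical above 0.2 rad).
It fails at once if the cups was pushed more than 30 mm or tipped (distance of cups from where it was at the start of the episode above 0.03 m or angle between cups's own z axis and vertical above 0.2 rad).
It fails at once if the plate was pushed more than 30 mm or tipped (distance of plate from where it was at the start of the episode above 0.03 m or angle between plate's own z axis and vertical above 0.2 rad).
It also fails if it takes over 72 s, if anything falls off the work surface, if the arm or the gripper's body presses on something with over 40 N, if the wrist force passes 120 N, or if a joint passes its speed limit or range.

### The arm

A 6-joint arm with a two-finger parallel gripper is mounted at the origin on the work surface. World frame = base frame: x ahead of the robot, y to its left, z up, the work surface at z = 0. Lengths are in mm, angles in rad, forces in N, time in s.
With the tool pointing down it reaches from about 300 to 1000 mm from the base axis. Payload 5.1 kg.
Tool frame: the origin (TCP) lies between the finger pads; the fingertips stand 25 mm ahead of it and the grasp point (between the pads) lies 6 mm ahead of it; z points along the fingers, y is the line along which they close (so a half turn about z gives the same grasp; the last joint's range is limited). The gripper opens to 95 mm and grips with 3 to 60 N. Pads are 20 mm wide; open, the fingers measure 119 mm over their backs; the gripper's body (75 mm by 180 mm) begins 59 mm behind the grasp point.
Start: joints at [1.221, 0.124, 1.65, -0, 1.367, -0.083], TCP at [171.392, 626.984, 203.856] pointing down, gripper open.
Joint ranges: [-2.61, 2.61], [-1.02, 2.33], [0.03, 2.71], [-1.35, 4.49], [0.32, 2.68], [-2.91, 2.91]. Speed limits (rad/s): [2.57, 2.57, 3.14, 3.14, 3.14, 3.14].

### API

Orientations are given as [roll, pitch, yaw] about the fixed x, y, z axes, in that order (R = Rz(yaw) Ry(pitch) Rx(roll)).
In Python, from cell import arm gives the robot as it stands.
- The arm moves only by the tool carry_out, never from a script. Its argument "steps" is a list of rows, each a list of 5 numbers: the gripper command: -1 is shut, 1 is fully open, values between are in proportion, then the shift along the tool's x, y, z in cm, then the turn about the tool's z in degrees. A call has 1 to 20 rows; each row is the pose to reach, as a shift and turn from the pose commanded when the call began, along the tool's axes at that moment; what a row does not reach only later rows make up. A row lasts 1/12 s, in which the tool goes at most 41.7 mm and 7.16 degrees, less where a joint would pass 70% of its speed; a pose out of reach is approached as far as the arm can. A call with a gripper value outside its range is refused whole. The fingers move at their own pace and stop on an object; "newtons" is the grip in N (left out, the last holds). Time passes only in rows, so rows that repeat a pose let the fingers close. It gives the time, the measured TCP pose, the force, the opening and the grip force at its end, in the units of the state.
- arm.observe(): the state, without advancing time (a new reading comes with each control period).
- arm.get_image(name): name is "scene" or "top"; returns a dict with "img" (480x640x3 uint8, red, green, blue), "depth" (480x640 float32, mm along the optical axis (not along the pixel's ray), 0 where there is no reading), "mtx" (3x3 intrinsics, pixels), "T" (4x4, takes a point from camera to world coordinates). Camera axes: x right, y up, looking along -z (the intrinsics and any distortion apply to the point x, -y, -z); pixel columns grow to the right and rows downward; lengths in mm; the calibration is good to about 2 mm. A picture is of the moment at which its call begins.
- arm.job_done(): hands the job in; it is judged then, once.
The state is a dict: "t": time; "qpos": joint angles; "qvel": joint speeds; "joint_efforts": joint torques, N m; "ee_pos": TCP position; "orientation": TCP orientation; "contact_force": force on the tool from outside, world axes, zero at the start; "wrist_torque": the same for the moment, N m; "width": finger opening in mm; "finger_force": force on a finger pad.
Only numpy, scipy, OpenCV 4.12 (cv2) and the standard library are available. Lean on these libraries where they do the work, as an engineer would, in place of code of your own. Each camera call takes 0.05 s, during which the arm holds its last target. There are 200 camera calls.

## Working session

There is one attempt and no reset: what is moved stays moved. The work goes in short steps, Python scripts to look and compute and a tool call to move; the robot and the scene stay as the last step left them, time stands still between calls to the robot, and variables do not carry over. Pictures are saved under pics/ and viewed, at most 10 in all, crops included, and the job is handed in when it is done.

Besides the shell and the picture viewer there is one more tool, called after "Call:" as name(argument=value, ...) on one line, values as JSON. carry_out: Moves the arm, as the interface text tells. Its arguments: {"type":"object","properties":{"steps":{"type":"array","items":{"type":"array","items":{"type":"number"}}},"newtons":{"type":"number"}},"required":["steps"]}

```bash
ls; mkdir -p pics; python3 - <<'E'
from cell import arm
import cv2,numpy as np
print(arm.observe())
for n in("scene","top"):
    d=arm.get_image(n); cv2.imwrite(f"pics/{n}0.png",d["img"][:,:,::-1]); np.savez(f"{n}0.npz",**d); print(n,d["mtx"],d["T"].round(3), (d["depth"]>0).mean(), d.keys())
E
```

```text
pics
{'t': 0.0, 'qpos': array([ 1.22140675e+00,  1.24519993e-01,  1.65165464e+00, -2.93435211e-05,
        1.36745204e+00, -8.25720810e-02]), 'qvel': array([-0.00200901,  0.00057419, -0.00068523,  0.00049478, -0.00117991,
        0.00015537]), 'joint_efforts': array([-1.81820571e-03, -4.17600846e+01, -3.59932566e+01,  7.72704673e-02,
        4.92269313e-02, -1.76606413e-04]), 'ee_pos': array([171.17809702, 626.38587511, 202.58885862]), 'orientation': array([-3.13956320e+00, -1.39132753e-04,  2.87478097e+00]), 'contact_force': array([-0.03833941, -0.0655072 ,  0.22741819]), 'wrist_torque': array([-0.00680373,  0.01955273, -0.00882036]), 'finger_force': 0.0, 'width': 94.84590360517183}
scene [[593.59785627   0.         308.20711705]
 [  0.         593.59785627 235.76386776]
 [  0.           0.           1.        ]] [[-7.740000e-01 -4.630000e-01  4.320000e-01  1.119908e+03]
 [ 6.330000e-01 -5.480000e-01  5.460000e-01  6.047700e+02]
 [-1.600000e-02  6.960000e-01  7.180000e-01  1.099209e+03]
 [ 0.000000e+00  0.000000e+00  0.000000e+00  1.000000e+00]] 0.99484375 dict_keys(['img', 'depth', 'mtx', 'T'])
top [[531.03104471   0.         330.44709514]
 [  0.         531.03104471 241.38827753]
 [  0.           0.           1.        ]] [[-9.000000e-03  9.800000e-01 -1.960000e-01  3.204190e+02]
 [-1.000000e+00 -1.000000e-02 -3.000000e-03 -1.677720e+02]
 [-4.000000e-03  1.960000e-01  9.810000e-01  1.273368e+03]
 [ 0.000000e+00  0.000000e+00  0.000000e+00  1.000000e+00]] 0.9958919270833333 dict_keys(['img', 'depth', 'mtx', 'T'])
```

View pics/scene0.png

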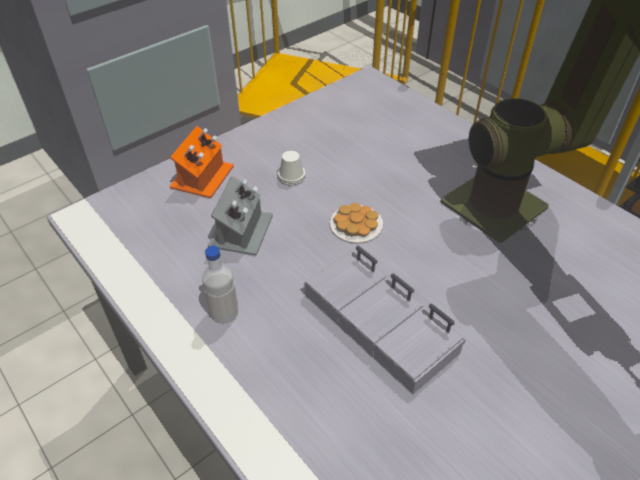

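View pics/top0.png

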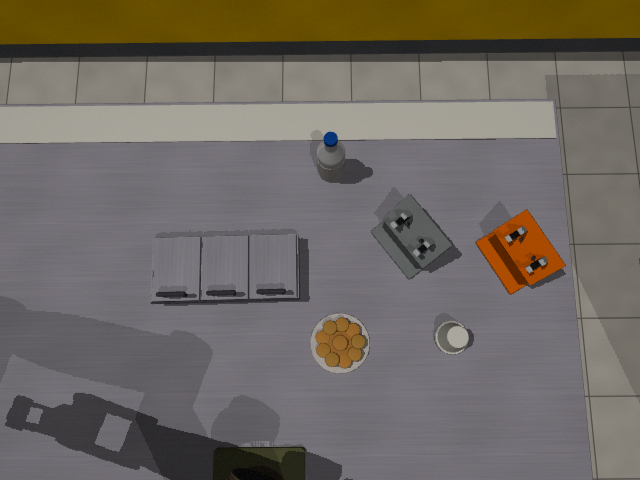

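The scene view shows the station at about (385,315), with its handles at (367,258), (402,287) and (440,317). The grey rack is at (240,215), the orange decoy at (203,160), the bottle at (220,290), the cups at (291,167) and the plate at (357,222). In the top view the lids are at x 152–300, rows 233–303, and the grey rack is at (412,236) with clips at (401,221) and (424,248).

```bash
cat >h.py <<'E'
import numpy as np,cv2
def cloud(d):
    v,u=np.mgrid[:480,:640]; K=d["mtx"]; z=d["depth"].astype(float)
    P=np.stack([(u-K[0,2])/K[0,0]*z,-(v-K[1,2])/K[1,1]*z,-z],-1)
    return P@d["T"][:3,:3].T+d["T"][:3,3]
def box(mask,P):  # min-area rect of xy points
    r=cv2.minAreaRect(P[mask][:,:2].astype(np.float32)); return r
E
python3 - <<'E'
from h import *
for n in("top","scene"):
    d=dict(np.load(n+"0.npz")); P=cloud(d); im=d["img"].astype(int); X,Y,Z=P[...,0],P[...,1],P[...,2]
    print(n,"table z",np.median(Z[(X>300)&(X<420)&(Y>-150)&(Y<150)]).round(1))
    v,u=np.mgrid[:480,:640]
    st=((u>140)&(u<310)&(v>220)&(v<310)) if n=="top" else ((u>290)&(u<475)&(v>235)&(v<395))
    m=st&(Z>46)&(Z<62); print("lids rect",box(m,P),"z",np.median(Z[m]))
    h=(st&(Z>82)&(Z<100)).astype(np.uint8); k,l,s,c=cv2.connectedComponentsWithStats(h)
    for i in range(1,k):
        if s[i,4]>15: q=P[l==i]; print("handle",s[i,4],q.mean(0).round(1),q.min(0).round(1),q.max(0).round(1))
    rk=((u>365)&(u<457)&(v>190)&(v<282)) if n=="top" else ((u>205)&(u<275)&(v>172)&(v<252))
    g=rk&(Z>50)&(Z<130)&(im.max(-1)-im.min(-1)<40)
    q=P[g]; best=None
    rng=np.random.default_rng(0)
    for _ in range(500):
        a=q[rng.choice(len(q),3,False)]; nn=np.cross(a[1]-a[0],a[2]-a[0]); L=np.linalg.norm(nn)
        if L<200: continue
        nn/=L; nn*=np.sign(nn[2]); 
        if not .7<nn[2]<.9: continue
        inl=abs((q-a[0])@nn)<3
        if best is None or inl.sum()>best.sum(): best=inl
    p=q[best];c=p.mean(0);w=np.linalg.svd(p-c)[2][2];w*=np.sign(w[2])
    print("bed n",w.round(3),"tilt",np.degrees(np.arccos(w[2])).round(1),"az",np.degrees(np.arctan2(w[1],w[0])).round(1),"c",c.round(1),len(p))
    yb=np.cross([0,0,1],-w*[1,1,0]);yb/=np.linalg.norm(yb);xb=np.cross(yb,w)
    A=(p-c)@np.c_[xb,yb]; r=cv2.minAreaRect(A.astype(np.float32)); print("rect in bed",r, "centre est",(c+r[0][0]*xb+r[0][1]*yb).round(1))
    f=rk&(np.abs(Z-0)<6)
    # clips: points >20mm off plane
    off=(P-c)@w; m=rk&(off>25)&(off<60)&(np.abs((P-c)@xb)<60)&(np.abs((P-c)@yb)<90)
    k,l,s,cc=cv2.connectedComponentsWithStats(m.astype(np.uint8))
    for i in range(1,k):
        if s[i,4]>5: t=P[l==i]-c; print(" clip",s[i,4],[ (t@e).mean().round(1) for e in (xb,yb,w)],[ (t@e).max().round(1) for e in (xb,yb,w)],P[l==i].mean(0).round(1))
E
```

```text
top table z -0.9
lids rect ((504.9843444824219, 83.03511810302734), (154.9263916015625, 343.7221984863281), 1.09888756275177) z 54.261958475024244
handle 143 [445.4 -30.7  93.7] [440.9 -62.5  87.4] [450.7   2.5  99.2]
handle 142 [441.3 193.   93.4] [436.4 159.8  87.7] [447.7 224.7  99.3]
handle 141 [443.6  80.7  93.7] [437.9  48.9  88.2] [449.3 113.9  99.3]
bed n [-0.345  0.449  0.824] tilt 34.5 az 127.5 c [ 579.3 -361.1   95.8] 1702
rect in bed ((-3.427356719970703, 0.9130477905273438), (149.6414337158203, 91.65824890136719), 89.48658752441406) centre est [ 578.3 -358.3   93.9]
 clip 46 [np.float64(13.9), np.float64(40.9), np.float64(38.3)] [np.float64(18.9), np.float64(48.5), np.float64(45.5)] [ 605.6 -328.2  135.3]
 clip 35 [np.float64(-18.6), np.float64(41.0), np.float64(40.6)] [np.float64(-12.4), np.float64(47.7), np.float64(45.7)] [ 588.6 -305.8  118.8]
 clip 48 [np.float64(13.6), np.float64(-39.1), np.float64(38.8)] [np.float64(18.3), np.float64(-32.1), np.float64(45.5)] [ 541.8 -376.3  135.5]
 clip 34 [np.float64(-19.1), np.float64(-39.2), np.float64(41.0)] [np.float64(-14.0)
[... 527 characters left out ...]
3789062, -7.721351623535156), (93.66498565673828, 152.90286254882812), 0.9239768981933594) centre est [ 581.9 -358.    94.7]
 clip 33 [np.float64(16.5), np.float64(-46.9), np.float64(38.1)] [np.float64(20.7), np.float64(-38.9), np.float64(46.5)] [ 546.2 -375.5  136.2]
 clip 32 [np.float64(-15.8), np.float64(-47.0), np.float64(38.7)] [np.float64(-10.0), np.float64(-40.0), np.float64(45.6)] [ 530.3 -353.8  118.4]
 clip 37 [np.float64(15.7), np.float64(33.3), np.float64(39.0)] [np.float64(20.1), np.float64(42.9), np.float64(47.3)] [ 610.4 -327.4  136.5]
 clip 36 [np.float64(-17.0), np.float64(32.9), np.float64(39.5)] [np.float64(-10.6), np.float64(40.4), np.float64(45.3)] [ 594.  -305.6  118.4]
```

```bash
cat >>h.py <<'E'
from scipy.spatial.transform import Rotation as Ro
def go(s,xyz,yawdeg):
    R=Ro.from_euler("xyz",s["orientation"]).as_matrix()
    R=Ro.from_euler("xyz",[np.pi,0,s["orientation"][2]]).as_matrix()
    sh=R.T@(np.array(xyz)-s["ee_pos"])/10
    t=(np.degrees(s["orientation"][2])-yawdeg+90)%180-90   # half turn equivalent
    return sh.round(2),round(t,1)
E
python3 - <<'E'
from h import *;from cell import arm
s=arm.observe()
for y in(193.5,):
    print(go(s,[444,y,150],91.2),go(s,[444,y,96],91.2))
E
```

```text
(array([-37.73, -34.57,   5.27]), np.float64(73.5)) (array([-37.73, -34.57,  10.67]), np.float64(73.5))
```

Call:
carry_out(steps=[[-0.15,-10,-9,2,20],[-0.15,-20,-18,4,40],[-0.15,-30,-27,5,60],[-0.15,-37.7,-34.6,5.3,73.5],[-0.15,-37.7,-34.6,5.3,73.5],[-0.15,-37.7,-34.6,5.3,73.5],[-0.15,-37.7,-34.6,5.3,73.5],[-0.15,-37.7,-34.6,5.3,73.5],[-0.15,-37.7,-34.6,5.3,73.5],[-0.15,-37.7,-34.6,5.3,73.5],[-0.15,-37.7,-34.6,5.3,73.5],[-0.15,-37.7,-34.6,5.3,73.5],[-0.15,-37.7,-34.6,5.3,73.5],[-0.15,-37.7,-34.6,5.3,73.5],[-0.15,-37.7,-34.6,5.3,73.5],[-0.15,-37.7,-34.6,5.3,73.5]], newtons=10)

```text
t: 1.43
ee_pos: [443.3, 194.3, 150.6]
orientation: [-3.141, -0.0, 1.592]
contact_force: [0.7, 0.3, 0.3]
width: 40.5
finger_force: 0.0
```

Call:
carry_out(steps=[[-0.15,0,0,3,0],[-0.15,0,0,5.4,0],[-0.15,0,0,5.4,0],[-1,0,0,5.4,0],[-1,0,0,5.4,0],[-1,0,0,5.4,0],[-1,0,0,5.4,0],[-1,0,0,5.4,0]], newtons=10)

```text
t: 2.1
ee_pos: [444.7, 194.3, 98.3]
orientation: [3.139, -0.001, 1.592]
contact_force: [0.1, 0.2, -0.2]
width: 12.5
finger_force: 0.0
```

Call:
carry_out(steps=[[-1,0,0,0,0],[-1,0,0.41,-1.2,0],[-1,0,0.92,-2.33,0],[-1,0,1.53,-3.43,0],[-1,0,2.23,-4.47,0],[-1,0,3.03,-5.45,0],[-1,0,3.9,-6.35,0],[-1,0,4.85,-7.17,0],[-1,0,5.86,-7.91,0],[-1,0,6.94,-8.56,0],[-1,0,8.07,-9.11,0],[-1,0,9.24,-9.56,0],[-1,0,10.45,-9.9,0],[-1,0,11.68,-10.14,0],[-1,0,12.93,-10.27,0],[-1,0,14.19,-10.29,0],[-1,0,15.44,-10.2,0],[-1,0,16.68,-10.0,0],[-1,0,17.9,-9.7,0],[-1,0,19.08,-9.29,0]], newtons=15)

```text
t: 3.77
ee_pos: [636.4, 197.8, 190.8]
orientation: [3.14, -0.0, 1.592]
contact_force: [0.2, -0.1, -0.1]
width: 0.3
finger_force: 0.0
```

```bash
python3 - <<'E'
from cell import arm
import cv2,numpy as np
a=arm.get_image("scene");b=arm.get_image("top")
np.savez("scene1.npz",**a);np.savez("top1.npz",**b)
o=np.hstack([cv2.resize(a["img"][200:400,270:510],(400,333)),cv2.resize(b["img"][150:350,100:340],(400,333))])
cv2.imwrite("pics/c1.png",o[:,:,::-1])
E
```

```text
(no output)
```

View pics/c1.png

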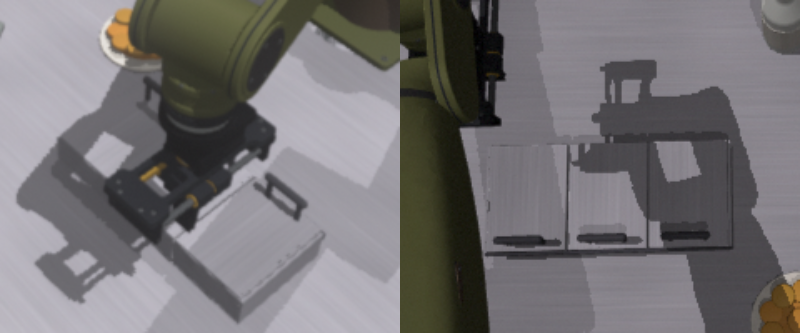

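The picture shows all the lids still shut, so the fingers slipped off the left bar. They had probably not fully closed. I'll regrip and give them more time.

Call:
carry_out(steps=[[-0.5,0,-4,1,0],[-0.5,0,-8,2,0],[-0.5,0,-12,3,0],[-0.5,0,-16,4,0],[-0.5,0,-19.1,4,0],[-0.5,0,-19.1,4.5,0],[-0.5,0,-19.1,7,0],[-0.5,0,-19.1,9.7,0],[-0.5,0,-19.1,9.7,0],[-0.5,0,-19.1,9.7,0],[-1,0,-19.1,9.7,0],[-1,0,-19.1,9.7,0],[-1,0,-19.1,9.7,0],[-1,0,-19.1,9.7,0],[-1,0,-19.1,9.7,0],[-1,0,-19.1,9.7,0]], newtons=25)

```text
t: 5.2
ee_pos: [443.9, 193.9, 93.2]
orientation: [3.141, -0.0, 1.592]
contact_force: [0.4, -0.4, 0.9]
width: 0.5
finger_force: 0.0
```

```bash
python3 - <<'E'
from cell import arm
import cv2,numpy as np
from h import *
a=arm.get_image("scene");b=arm.get_image("top")
np.savez("scene2.npz",**a);np.savez("top2.npz",**b)
def px(d,p):
    c=np.linalg.inv(d["T"])@np.r_[p,1]; return (d["mtx"]@[c[0]/-c[2],-c[1]/-c[2],1])[:2].round(0)
s=arm.observe();tip=s["ee_pos"]-[0,0,25];print(tip,px(a,tip),px(b,tip),px(b,[441,193,90]),px(a,[447,194,90]))
o=np.hstack([cv2.resize(a["img"][220:370,340:500],(400,375),interpolation=cv2.INTER_CUBIC),cv2.resize(b["img"][200:350,100:260],(400,375),interpolation=cv2.INTER_CUBIC)])
cv2.imwrite("pics/c2.png",o[:,:,::-1])
E
```

```text
[443.71053636 193.85832929  67.93347958] [441. 321.] [173. 294.] [171. 294.] [441. 315.]
```

View pics/c2.png

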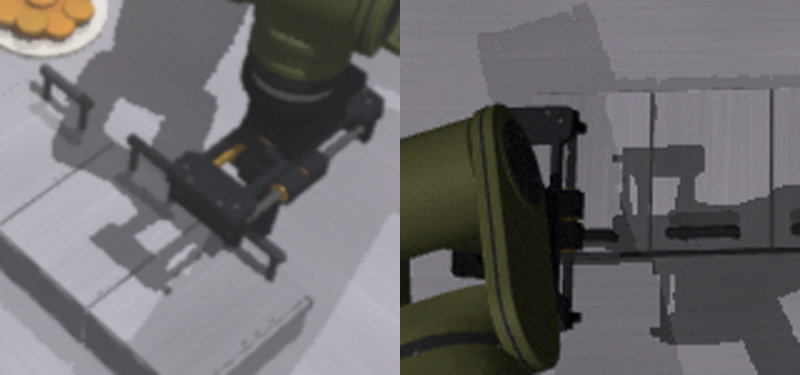

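```bash
python3 - <<'E'
from h import *
for n in("scene2","top2"):
    d=dict(np.load(n+".npz"));P=cloud(d);X,Y,Z=[P[...,i] for i in range(3)];dark=d["img"].max(-1)<75
    for lo,hi in((62,80),(80,100),(100,120),(120,140),(140,160),(160,180)):
        m=(Z>lo)&(Z<hi)&dark&(abs(Y-194)<70)&(X>330)&(X<600)
        if m.sum()<5: continue
        k,l,s,c=cv2.connectedComponentsWithStats(m.astype(np.uint8))
        for i in range(1,k):
            if s[i,4]>8:
                q=P[l==i];print(n,lo,hi,s[i,4],np.percentile(q,5,axis=0).round(0),np.percentile(q,95,axis=0).round(0))
E
```

```text
scene2 62 80 12 [445. 215.  64.] [449. 219.  78.]
scene2 80 100 57 [445. 187.  83.] [451. 219.  98.]
scene2 100 120 26 [447. 191. 105.] [452. 205. 118.]
scene2 120 140 36 [442. 196. 121.] [455. 206. 137.]
scene2 140 160 15 [442. 204. 141.] [456. 206. 148.]
top2 80 100 58 [437. 162.  89.] [446. 186.  97.]
```

```bash
python3 - <<'E'
from h import *
d=dict(np.load("scene2.npz"));P=cloud(d)
for v in range(300,336,3):
    print(v,[tuple(P[v,u].round(0).astype(int))+(int(d["img"][v,u].max()),) for u in range(426,456,4)])
E
```

```text
300 [(np.int64(528), np.int64(205), np.int64(219), 65), (np.int64(526), np.int64(212), np.int64(224), 59), (np.int64(521), np.int64(217), np.int64(225), 56), (np.int64(514), np.int64(221), np.int64(223), 58), (np.int64(510), np.int64(227), np.int64(226), 55), (np.int64(488), np.int64(221), np.int64(201), 89), (np.int64(476), np.int64(223), np.int64(193), 69), (np.int64(468), np.int64(227), np.int64(191), 70)]
303 [(np.int64(532), np.int64(209), np.int64(217), 49), (np.int64(533), np.int64(218), np.int64(226), 59), (np.int64(1120), np.int64(605), np.int64(1099), 69), (np.int64(519), np.int64(226), np.int64(222), 59), (np.int64(512), np.int64(229), np.int64(220), 74), (np.int64(487), np.int64(223), np.int64(193), 74), (np.int64(441), np.int64(204), np.int64(136), 51), (np.int64(342), np.int64(156), np.int64(6), 151)]
306 [(np.int64(533), np.int64(211), np.int64(211), 45), (np.int64(533), np.int64(219), np.int64(219), 50), (np.int64(532), np.int64(227), np.int64(226), 60), (np.int64(523), np.int64(229), np.int64(220), 52), (np.int64(500), np.int64(224), np.int64(196), 76), (np.int64(456
[... 3134 characters left out ...]
np.int64(195), np.int64(52), 159), (np.int64(458), np.int64(202), np.int64(56), 160), (np.int64(451), np.int64(207), np.int64(55), 157), (np.int64(447), np.int64(214), np.int64(58), 74), (np.int64(439), np.int64(218), np.int64(56), 134), (np.int64(398), np.int64(204), np.int64(3), 153)]
333 [(np.int64(484), np.int64(191), np.int64(56), 160), (np.int64(478), np.int64(197), np.int64(57), 157), (np.int64(470), np.int64(202), np.int64(56), 159), (np.int64(462), np.int64(206), np.int64(53), 160), (np.int64(458), np.int64(213), np.int64(56), 156), (np.int64(448), np.int64(216), np.int64(51), 154), (np.int64(445), np.int64(224), np.int64(57), 157), (np.int64(438), np.int64(228), np.int64(55), 159)]
```

The crop shows the visible fingertips ending near z≈100, just above the bar. That is about 30 mm higher than the reported TCP implies. I'll open, go down carefully and feel for the bar.

Call:
carry_out(steps=[[-0.4,0,0,0,0],[-0.4,0,0,0,0],[-0.4,0,0,0,0],[-0.4,0,0,0,0],[-0.4,0,0,0.6,0],[-0.4,0,0,1.2,0],[-0.4,0,0,1.2,0],[-1,0,0,1.2,0],[-1,0,0,1.2,0],[-1,0,0,1.2,0],[-1,0,0,1.2,0],[-1,0,0,1.2,0]], newtons=10)

```text
t: 6.3
ee_pos: [443.2, 193.8, 80.8]
orientation: [-3.14, -0.0, 1.592]
contact_force: [-2.2, 0.4, 1.5]
width: 9.8
finger_force: 10.0
```

Call:
carry_out(steps=[[-0.5,0,0,0,0],[-0.5,0,0,0,0],[-0.5,0,0,0,0],[-0.5,0,0,0.8,0],[-0.5,0,0,1.6,0],[-0.5,0,0,1.7,0],[-0.5,0,0,1.7,0],[-1,0,0,1.7,0],[-1,0,0,1.7,0],[-1,0,0,1.7,0],[-1,0,0,1.7,0],[-1,0,0,1.7,0]], newtons=20)

```text
t: 7.3
ee_pos: [443.1, 193.9, 63.9]
orientation: [-3.14, 0.0, 1.592]
contact_force: [-3.7, -0.1, 2.6]
width: 10.5
finger_force: 20.0
```

Call:
carry_out(steps=[[-1,0,0.41,-1.2,0],[-1,0,0.92,-2.33,0],[-1,0,1.53,-3.43,0],[-1,0,2.23,-4.47,0],[-1,0,3.03,-5.45,0],[-1,0,3.9,-6.35,0],[-1,0,4.85,-7.17,0],[-1,0,5.86,-7.91,0],[-1,0,6.94,-8.56,0],[-1,0,8.07,-9.11,0],[-1,0,9.24,-9.56,0],[-1,0,10.45,-9.9,0],[-1,0,11.68,-10.14,0],[-1,0,12.93,-10.27,0],[-1,0,14.19,-10.29,0],[-1,0,15.44,-10.2,0],[-1,0,16.68,-10.0,0],[-1,0,17.9,-9.7,0],[-1,0,19.08,-9.29,0],[-1,0,20.24,-8.78,0]], newtons=20)

```text
t: 8.97
ee_pos: [648.1, 197.2, 154.1]
orientation: [3.139, 0.001, 1.592]
contact_force: [-1.3, -1.5, 1.0]
width: 10.3
finger_force: 20.0
```

Call:
carry_out(steps=[[-0.64,0,0,0,0],[-0.64,0,0,0,0],[-0.64,0,0,0,0],[-0.64,0,0,-3,0],[-0.64,0,0,-6,0],[-0.64,0,0,-7.5,0],[-0.5,-2,-4,-7.5,0],[-0.5,-4,-8,-7.5,0],[-0.5,-6,-12,-5,0],[-0.5,-8.5,-16,-2,0],[-0.5,-11.1,-20.5,2,0],[-0.5,-11.1,-20.5,4.5,0],[-0.5,-11.1,-20.5,4.5,0],[-0.5,-11.1,-20.5,4.5,0]])

```text
t: 10.13
ee_pos: [436.4, 81.5, 100.4]
orientation: [-3.131, 0.001, 1.591]
contact_force: [0.6, 0.6, -1.6]
width: 23.7
finger_force: 0.0
```

```bash
python3 - <<'E'
from cell import arm
import cv2,numpy as np
from h import *
b=arm.get_image("top");np.savez("top3.npz",**b)
s=arm.observe();print(s["ee_pos"],s["contact_force"],s["width"],go(s,[446,82,64],91.2))
cv2.imwrite("pics/c3.png",cv2.resize(b["img"][190:320,130:310],(720,520),interpolation=cv2.INTER_CUBIC)[:,:,::-1])
E
```

```text
[440.20836546  82.32789478 104.02993814] [-0.3693644  -0.18654327  0.42953166] 23.995586046227046 (array([-0.04,  0.58,  4.  ]), np.float64(-0.0))
```

View pics/c3.png

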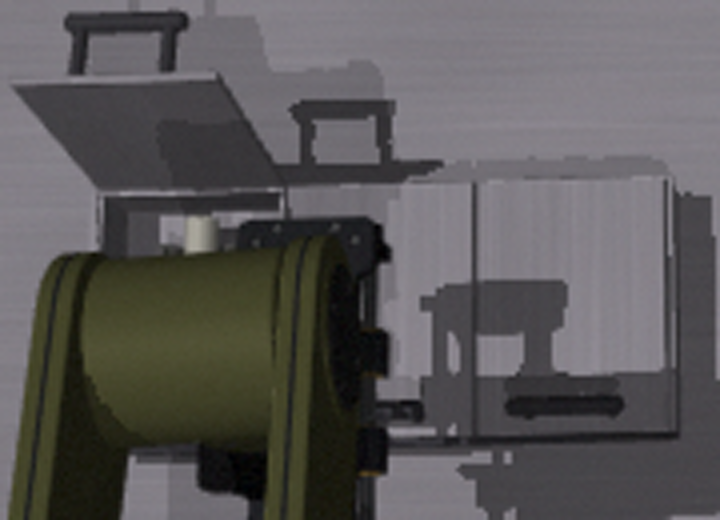

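The left lid stands open. Its tube, at about (200,235) in the crop, is only about 7–8 original pixels wide, so it is a thin one. The middle lid is next.

Call:
carry_out(steps=[[-0.4,0,0.4,2,0],[-0.4,0,0.4,4,0],[-0.4,0,0.4,4,0],[-0.4,0,0.4,4,0],[-1,0,0.4,4,0],[-1,0,0.4,4,0],[-1,0,0.4,4,0],[-1,0,0.4,4,0],[-1,0,0.4,4,0],[-1,0,0.4,4,0]], newtons=20)

```text
t: 11.02
ee_pos: [445.1, 83.0, 67.8]
orientation: [-3.135, -0.0, 1.592]
contact_force: [-12.3, -0.7, 10.4]
width: 10.6
finger_force: 20.0
```

Call:
carry_out(steps=[[-1,0,0.41,-1.2,0],[-1,0,0.92,-2.33,0],[-1,0,1.53,-3.43,0],[-1,0,2.23,-4.47,0],[-1,0,3.03,-5.45,0],[-1,0,3.9,-6.35,0],[-1,0,4.85,-7.17,0],[-1,0,5.86,-7.91,0],[-1,0,6.94,-8.56,0],[-1,0,8.07,-9.11,0],[-1,0,9.24,-9.56,0],[-1,0,10.45,-9.9,0],[-1,0,11.68,-10.14,0],[-1,0,12.93,-10.27,0],[-1,0,14.19,-10.29,0],[-1,0,15.44,-10.2,0],[-1,0,16.68,-10.0,0],[-1,0,17.9,-9.7,0],[-1,0,19.08,-9.29,0],[-1,0,20.24,-8.78,0]], newtons=20)

```text
t: 12.68
ee_pos: [650.5, 86.6, 155.8]
orientation: [3.141, 0.001, 1.592]
contact_force: [-1.5, -2.5, 0.6]
width: 10.8
finger_force: 20.0
```

Call:
carry_out(steps=[[-0.64,0,0,0,0],[-0.64,0,0,0,0],[-0.64,0,0,0,0],[-0.64,0,0,-3,0],[-0.64,0,0,-6,0],[-0.64,0,0,-7.5,0],[-0.5,-2,-4,-7.5,0],[-0.5,-4,-8,-7.5,0],[-0.5,-6,-12,-5,0],[-0.5,-8.5,-16,-2,0],[-0.5,-11.1,-20.2,2,0],[-0.5,-11.1,-20.2,4.5,0],[-0.5,-11.1,-20.2,4.5,0],[-0.5,-11.1,-20.2,4.5,0],[-0.5,-11.1,-20.2,4.5,0]])

```text
t: 13.93
ee_pos: [449.1, -28.0, 108.7]
orientation: [-3.141, -0.001, 1.591]
contact_force: [0.1, -0.4, 0.3]
width: 23.6
finger_force: 0.0
```

```bash
python3 - <<'E'
from cell import arm
import cv2,numpy as np
from h import *
b=arm.get_image("top");np.savez("top4.npz",**b)
s=arm.observe();print(s["t"],s["ee_pos"],s["contact_force"],s["width"],go(s,[447.5,-29.5,65],91.2))
im=b["img"].astype(int);P=cloud(b);v,u=np.mgrid[:480,:640]
w=(im.min(-1)>140)&(im.max(-1)-im.min(-1)<45)&(v>225)&(v<310)&(u>145)&(u<305)
k,l,st,c=cv2.connectedComponentsWithStats(w.astype(np.uint8))
for i in range(1,k):
    if st[i,4]>20: print(st[i],P[l==i].mean(0).round(0))
cv2.imwrite("pics/c4.png",cv2.resize(b["img"][190:320,130:310],(720,520),interpolation=cv2.INTER_CUBIC)[:,:,::-1])
E
```

```text
13.9833 [451.11629025 -27.99978619 110.69131084] [0.56842264 0.64829661 0.36081401] 23.670729615343447 (array([-0.14, -0.36,  4.57]), np.float64(-0.0))
[175 244   7  51 268] [508. 197.  33.]
```

View pics/c4.png

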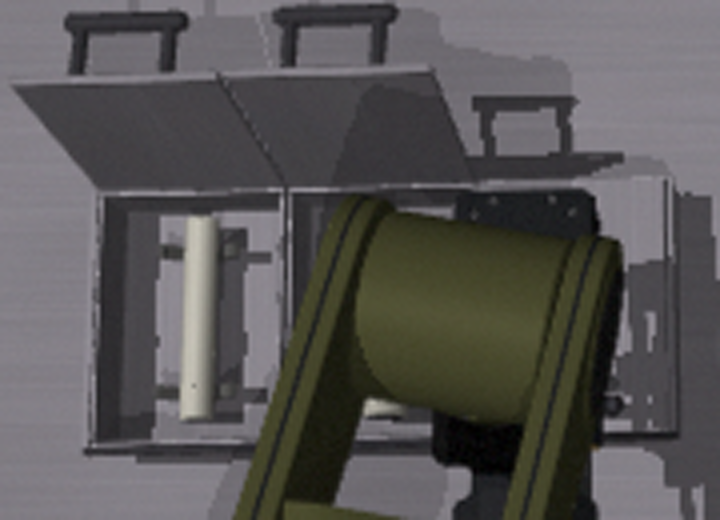

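The left tube, at crop (200,315), is the thin one. The visible end of the middle tube at (385,408) is at least 10 original pixels wide and off-centre by about 23 crop pixels, so it should be the 28 mm one. The grip width will confirm it.

Call:
carry_out(steps=[[-0.5,0,0,-1,7],[-0.2,2,1,-2,14],[0.1,4,2,-2,21],[0.26,6,3,-2,28],[0.26,8,4,-2,35],[0.26,10,5,-2,42],[0.26,11,6.1,-2,49],[0.26,11,6.1,-2,56],[0.26,11,6.1,-2,63],[0.26,11,6.1,-1,70],[0.26,11,6.1,0,77],[0.26,11,6.1,1,84],[0.26,11,6.1,2,90],[0.26,11,6.1,2,90],[0.26,11,6.1,2,90]])

```text
t: 15.23
ee_pos: [510.5, 84.0, 91.1]
orientation: [-3.141, -0.002, 0.025]
contact_force: [0.4, 0.2, -0.6]
width: 59.9
finger_force: 0.0
```

```bash
python3 - <<'E'
from cell import arm
from h import *
b=arm.get_image("scene");np.savez("scene5.npz",**b)
s=arm.observe();print(s["t"],s["ee_pos"],s["orientation"],s["qpos"].round(2),s["width"],go(s,[509.5,83,12],1.2))
t=np.load("top4.npz")["img"].astype(int)
for v in(291,292):print(t[v,215:236].min(-1))
E
```

```text
15.2833 [510.69419506  83.88729548  91.38761366] [-3.14135445 -0.00314657  0.0245321 ] [ 0.06 -0.07  2.05  0.    1.16  1.61] 59.93923780737172 (array([-0.12,  0.09,  7.94]), np.float64(0.2))
[ 14  16  15  13  18  36 122 156 159 152 144 135 123 107  94  64  50  36
  34  32  32]
[ 11  15  17  16  19  55 148 153 155 146 138 129 116 105  91  75  60  55
  54  54  52]
```

Call:
carry_out(steps=[[0.26,0,0,3,0],[0.26,0,0,6,0],[0.26,0,0,7.9,0],[0.26,0,0,7.9,0],[0.26,0,0,7.9,0],[-1,0,0,7.9,0],[-1,0,0,7.9,0],[-1,0,0,7.9,0],[-1,0,0,7.9,0],[-1,0,0,7.9,0],[-1,0,0,7.9,0],[-1,0,0,7.9,0]], newtons=20)

```text
t: 16.28
ee_pos: [509.4, 82.2, 11.1]
orientation: [3.139, -0.001, 0.022]
contact_force: [-0.8, -5.2, 3.8]
width: 27.4
finger_force: 20.0
```

The grip width is 27.4 mm, so this is the thick tube. I'll lift it and carry it to the rack.

Call:
carry_out(steps=[[-1,0,0,-2,0],[-1,0,0,-5,0],[-1,0,0,-9,0],[-1,0,0,-13,0],[-1,0,2,-15,0],[-1,0,5,-16,0],[-1,0,8,-16,-4],[-1,0.5,12,-16,-8],[-1,1,16,-16,-12],[-1,1.5,20,-16,-16],[-1,2,24,-16,-20],[-1,2.5,28,-16,-24],[-1,3,32,-16,-28],[-1,3.5,36,-15,-32],[-1,3.7,39,-14.5,-35.7],[-1,3.7,40.8,-14,-35.7],[-1,3.7,40.8,-14,-35.7],[-1,3.7,40.8,-14,-35.7],[-1,3.7,40.8,-14,-35.7]], newtons=50)

```text
t: 17.87
ee_pos: [554.4, -322.5, 150.1]
orientation: [-3.14, -0.0, 0.644]
contact_force: [0.3, 0.3, -2.0]
width: 27.0
finger_force: 50.0
```

```bash
python3 - <<'E'
from cell import arm
import cv2,numpy as np
from h import *
s=arm.observe();print(s["t"],s["ee_pos"],s["orientation"],s["width"],s["contact_force"])
n=np.array([-.345,.458,.819]);seat=np.array([571,-345.7,117.9]);A=np.array([0,0,21])
for k in(40,22,0,-2):print(k,go(s,seat-A+k*n,37))
for nm in("scene","top"):
    d=arm.get_image(nm);np.savez(nm+"6.npz",**d);P=cloud(d);im=d["img"].astype(int)
    w=(im.min(-1)>110)&(im.max(-1)-im.min(-1)<50)&(P[...,2]>145)&(P[...,2]<215)&(abs(P[...,0]-555)<90)&(abs(P[...,1]+325)<90)
    q=P[w];print(nm,w.sum(),q.mean(0).round(1) if len(q) else 0,cv2.minAreaRect(q[:,:2].astype(np.float32)) if len(q) else 0, np.percentile(q[:,2],[5,50,95]))
a=np.load("scene6.npz")["img"][140:280,170:310];b=np.load("top6.npz")["img"][160:300,350:490]
cv2.imwrite("pics/c6.png",np.hstack([cv2.resize(x,(400,400),interpolation=cv2.INTER_CUBIC) for x in(a,b)])[:,:,::-1])
E
```

```text
17.8667 [ 554.38303681 -322.52222325  150.05937609] [-3.14023027e+00 -4.98135507e-04  6.44036955e-01] 26.97697638481757 [ 0.31753437  0.34235932 -1.96954719]
40 (array([-0.07,  0.56,  2.04]), np.float64(-0.1))
22 (array([-0.06,  1.59,  3.51]), np.float64(-0.1))
0 (array([-0.06,  2.85,  5.32]), np.float64(-0.1))
-2 (array([-0.06,  2.97,  5.48]), np.float64(-0.1))
scene 229 [ 576.1 -305.1  181.4] ((557.6929321289062, -321.6665344238281), (122.6454086303711, 29.685556411743164), 37.051700592041016) [171.5306035  182.24612206 186.91354642]
top 2 [ 601.5 -292.2  185.5] ((601.4573974609375, -292.22796630859375), (4.140679836273193, 0.0), 140.43936157226562) [183.67701522 185.48081298 187.28461074]
```

View pics/c6.png

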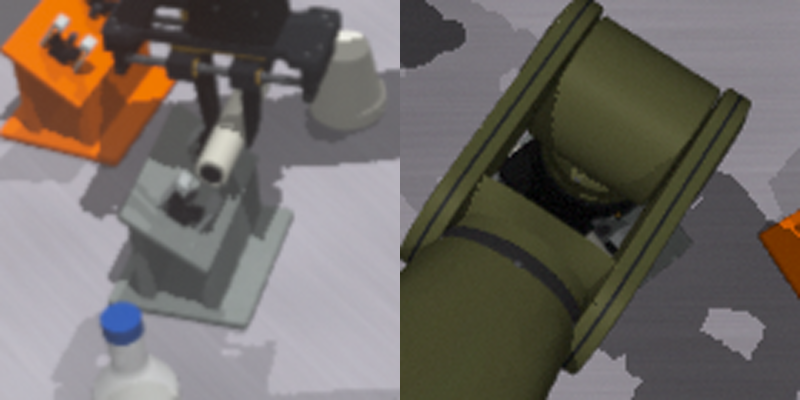

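The scene crop shows the tube held at (220,155) with its end over the left clip at (190,185). Its axis yaw measures 37.05°, and its height matches ee+21.

Call:
carry_out(steps=[[-1,0,0.3,1,0],[-1,0,0.56,2.04,0],[-1,0,1.14,2.86,0],[-1,0,1.42,3.27,0],[-1,0,1.42,3.27,0],[-1,0,1.42,3.27,0],[-1,0,1.42,3.27,0]], newtons=60)

```text
t: 18.55
ee_pos: [563.1, -335.4, 117.7]
orientation: [3.142, -0.0, 0.644]
contact_force: [-0.5, 0.2, -1.6]
width: 26.7
finger_force: 60.0
```

Call:
carry_out(steps=[[-1,0,0.17,0.24,0],[-1,0,0.34,0.49,0],[-1,0,0.51,0.73,0],[-1,0,0.51,0.73,0],[-1,0,0.51,0.73,0]])

```text
t: 18.97
ee_pos: [565.6, -337.9, 111.6]
orientation: [-3.138, -0.001, 0.644]
contact_force: [-4.4, 5.8, 5.6]
width: 26.9
finger_force: 60.0
```

Contact came where predicted, and the force is along the bed normal. I'll push home.

Call:
carry_out(steps=[[-1,0,0.17,0.24,0],[-1,0,0.34,0.49,0],[-1,0,0.51,0.73,0],[-1,0,0.68,0.98,0],[-1,0,0.8,1.15,0],[-1,0,0.91,1.31,0],[-1,0,0.97,1.39,0],[-1,0,0.97,1.39,0],[-1,0,0.97,1.39,0]])

```text
t: 19.72
ee_pos: [570.9, -345.7, 97.5]
orientation: [-3.137, 0.0, 0.644]
contact_force: [-6.4, 8.7, 7.2]
width: 26.8
finger_force: 60.0
```

Call:
carry_out(steps=[[-1,0,0.09,0.12,0],[-1,0,0.17,0.25,0],[-1,0,0.17,0.25,0],[-1,0,0.17,0.25,0]])

```text
t: 20.05
ee_pos: [570.9, -345.7, 97.4]
orientation: [-3.133, 0.001, 0.645]
contact_force: [-15.5, 14.7, 19.3]
width: 26.6
finger_force: 60.0
```

It stopped solidly at the computed seat pose. I'll relax, open slightly and lift away.

Call:
carry_out(steps=[[-1,0,-0.15,-0.22,0],[-1,0,-0.22,-0.32,0],[-1,0,-0.22,-0.32,0],[-0.28,0,-0.22,-0.32,0],[-0.28,0,-0.22,-0.32,0],[-0.28,0,-0.22,-0.32,0],[-0.28,0,-0.22,-0.32,0]])

```text
t: 20.63
ee_pos: [572.0, -347.4, 97.6]
orientation: [3.14, -0.0, 0.644]
contact_force: [0.1, -1.2, 1.0]
width: 33.9
finger_force: 0.0
```

Call:
carry_out(steps=[[-0.28,0,-0.22,-0.5,0],[-0.28,0,-0.22,-1.5,0],[-0.28,0,-0.22,-3,0],[-0.28,0,-0.22,-6,0],[-0.28,0,-0.22,-10,0],[-0.28,0,-4,-13,0],[-0.28,0,-8,-13,0],[-0.28,0,-12,-13,0],[-0.28,0,-16,-13,0],[-0.28,0,-20,-13,0],[-0.28,0,-24,-13,0],[-0.28,0,-24,-13,0],[-0.28,0,-24,-13,0]])

```text
t: 21.72
ee_pos: [427.1, -153.9, 229.3]
orientation: [3.137, -0.002, 0.646]
contact_force: [-0.5, -0.8, -0.2]
width: 34.1
finger_force: 0.0
```

```bash
python3 - <<'E'
from cell import arm
import cv2,numpy as np
from h import *
s=arm.observe();print(s["t"],s["ee_pos"],s["contact_force"])
n=np.array([-.345,.458,.819]);seat=np.array([571,-345.7,117.9])
for nm in("scene","top"):
    d=arm.get_image(nm);np.savez(nm+"7.npz",**d);P=cloud(d);im=d["img"].astype(int)
    r=(P-seat)@n; yb=(P-seat)@[.799,.602,0]; xb=(P-seat)@np.cross([.799,.602,0],n)
    w=(im.min(-1)>120)&(abs(r)<50)&(abs(yb)<75)&(abs(xb)<25)
    for lo,hi in((-65,-48),(-30,30),(48,65)):
        k=w&(yb>lo)&(yb<hi); print(nm,lo,k.sum(),"top above seat",np.percentile(r[k],[50,90]).round(1) if k.any() else 0,"yb",np.ptp(yb[w]).round(0))
a=np.load("scene7.npz")["img"][140:280,170:310];b=np.load("top7.npz")["img"][160:300,350:490]
cv2.imwrite("pics/c7.png",np.hstack([cv2.resize(x,(400,400),interpolation=cv2.INTER_CUBIC) for x in(a,b)])[:,:,::-1])
E
```

```text
21.7167 [ 427.09282597 -153.89069036  229.29613857] [-0.47526765 -0.81303652 -0.17302772]
scene -65 43 top above seat [ 9.7 13.9] yb 146.0
scene -30 264 top above seat [ 8.7 14.2] yb 146.0
scene 48 148 top above seat [-25.4  14.1] yb 146.0
top -65 65 top above seat [11.8 14.9] yb 125.0
top -30 292 top above seat [11.5 15.2] yb 125.0
top 48 49 top above seat [10.7 14.1] yb 125.0
```

View pics/c7.png

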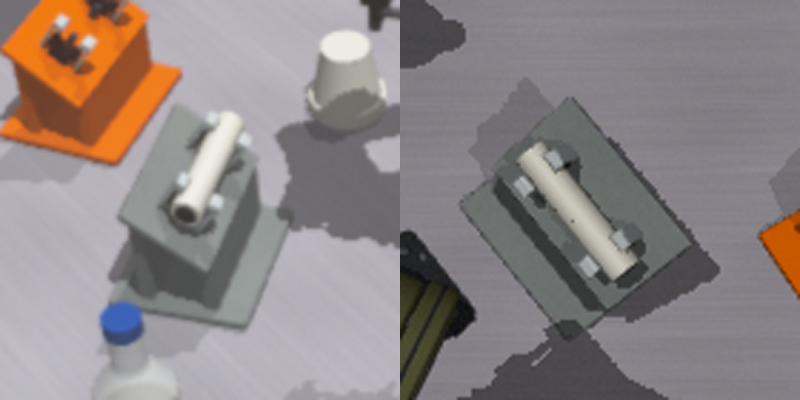

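The tube lies in both clips, at (210,165) in the scene crop and (578,210) in the top crop. Its top is 14–15 mm above the seat point at both ends, so it is fully home, and the arm is clear.

```bash
python3 -c "
from cell import arm
print(arm.job_done())"
```

```text
the job is handed in; nothing more can be done
None
```

I found the 28 mm tube in the middle compartment and snapped it into both clips of the grey rack. The last pictures show it fully home at both ends with the arm clear, and I handed the job in at 21.8 s; no verdict was returned.

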